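# Third hand at the screwing jig

### The arm

A 7-joint arm with a two-finger parallel gripper is mounted at the origin on the work surface. World frame = base frame: x ahead of the robot, y to its left, z up, the work surface at z = 0. Lengths are in mm, angles in rad, forces in N, time in s.
With the tool pointing down it reaches from about 350 to 900 mm from the base axis. Payload 19.9 kg.
Tool frame: the origin (TCP) lies on the centre line of the jaws, within the pads' length; the fingertips stand 11 mm ahead of it and the grasp point (between the pads) lies 8 mm behind it (robot.finger_overhang is the distance from the TCP to the fingertips, in mm); z points along the fingers, y is the line along which they close (so a half turn about z gives the same grasp; the last joint's range is limited). The gripper opens to 85 mm and grips with 20 to 120 N. Pads are 22 mm wide; open, the fingers measure 114 mm over their backs; the gripper's body (76 mm by 85 mm) begins 54 mm behind the grasp point. The pads swing forward as they close: fully open they stand 13 mm farther back than shut.
Start: joints at [-1.385, 0.417, -0.01, 1.614, 0.005, 1.111, -0.053], TCP at [140.529, 608.976, 217.56] pointing down, gripper open.
Joint ranges: [-2.81, 2.81], [-0.39, 2.02], [-1.27, 1.25], [0.06, 2.57], [-1.19, 4.33], [0.19, 2], [-2.82, 2.82]. Speed limits (rad/s): [1.89, 1.89, 2.39, 2.39, 3.01, 3.01, 3.01].

### API

Orientations are given as a unit quaternion [x, y, z, w].
In Python, from cell import monitor, optics, robot gives the robot as it stands.
- The arm moves only by the tool drive_tool, never from a script. Its argument "increments" is a list of rows, each a list of 7 numbers: the shift along the tool's x, y, z in m, then the turn, a rotation vector about the tool's x, y, z in rad, then the closure, from -1 (fully open) to 1 (shut). A call has 1 to 5 rows; each row is the pose to reach, as a shift and turn from the pose commanded when the call began, along the tool's axes at that moment; what a row does not reach only later rows make up. A row lasts 1/10 s, in which the tool goes at most 50 mm and 8.59 degrees, less where a joint would pass 70% of its speed; a pose out of reach is approached as far as the arm can. A call with a gripper value outside its range is refused whole. The fingers move at their own pace and stop on an object; "squeeze" is the grip in N (left out, the last holds). Time passes only in rows, so rows that repeat a pose let the fingers close. It gives the time, the measured TCP pose, the force and the opening at its end, in the units of the state.
- monitor.get_obs(): the state, without advancing time (a new reading comes with each control period).
- optics.snapshot(name): name is "scene" or "top" or "wrist"; returns a dict with "pixels" (384x512x3 uint8, red, green, blue), "K" (3x3 intrinsics, pixels), "rvec" (rotation vector, rad) and "tvec" (3), from world to camera coordinates, as OpenCV has them. Camera axes: x right, y down, z forward; pixel columns grow to the right and rows downward; lengths in mm; the calibration is good to about 2 mm. A picture is of the moment at which its call begins. There is no depth.
- robot.hand_in(): hands the job in, once; it reports no verdict.
The state is a dict: "time": time; "joint_positions": joint angles; "dq": joint speeds; "tau": joint torques, N m; "tcp_pos": TCP position; "ee_rot": TCP orientation; "contact_force": force on the tool from outside, world axes, zero at the start; "moment": the same for the moment, N m; "finger_gap": finger opening in mm.
Only numpy, scipy, OpenCV 4.12 (cv2) and the standard library are available. Lean on these libraries where they do the work, as an engineer would, in place of code of your own. Each camera call takes 0.05 s, during which the arm holds its last target. There are 200 camera calls.

### The job

First slide the screw-guide carriage along its track until it stands level with the index clip, and let go of it. Then bring the aluminium angle bracket up to the sprung stop plate, upright flange flat against the plate and its middle rib in line with the carriage, and with its foot flat on the bench press it in with a steady push of about 10 N, never so hard that the springs bottom out. Finish while still pressing, so that the fitter can drive the screw, and leave the other things on the bench alone.

Things in the scene. Friction and masses are not known exactly. Their poses are not given: they have to be found in the camera images.
- jig_mid (a point): Screwing jig, a low fixed metal fixture (base 100 x 230 mm, 3 mm thick). Point: middle of the stop plate's front face at rest, 24 mm above the bench. Jig axes: x square to the plate and into it, the pressing direction; y along the plate and the carriage track; z up. In front of the plate (negative x) there is only bare bench and the bracket.
- stop_plate (a joint): Sprung stop plate at the jig's front: steel frame 220 mm long (y), 8 mm thick, 3 to 44 mm above the bench, with a long slot. Value: how far it is pushed in along the jig's x, 0 at rest to 0.020 m where the springs bottom out. It gives from 1 N on, then 1 N more per mm: 10 N at 9 mm.
- carriage (a joint): Position of the screw-guide carriage along its track, 0 to 0.10 m, growing along the jig's y; at 0.05 it stands at the middle of the plate. It stays where it is left; about 2.5 N moves it.
- carriage_grip (a point): Centre of the carriage's upright black grip, 26 (jig x) x 20 (jig y) mm, 21 to 62 mm above the bench; the point is 41.5 mm up, 70 mm behind the plate's resting face. The grip stands on a dark foot, 36 x 30 mm, that rides on the track; a brass guide tube points from it to the plate. Its sides along the track are free for fingers.
- clip_mark (a point): Index clip: small fixed steel block (14 x 12 mm, 20 mm tall) with a thin pointer towards the track, beyond the track's far side. Point: on its middle line, 21 mm above the bench, 94 mm behind the plate's resting face; axes as the jig's. The carriage is level with it when both are equally far along the jig's y.
- bracket_rib (a point): Loose aluminium angle bracket, 0.2 kg, standing on its flat foot: 78 (x) x 90 (y) mm, 6 mm thick. Upright flange 90 mm wide, 6 mm thick, and a rib 10 mm thick (y), 64 mm long (x) along the middle behind it, both up to 46 mm above the bench; the rib can be pinched from above. Point: rib centre, 26 mm up. x points to the flange, whose front face is 38 mm ahead; y across the rib; z up.
- bracket: The same bracket; its origin is at the underside, straight below the rib's centre, axes as above.
- multimeter: Bystander: yellow handheld multimeter lying flat, 160 x 78 x 36 mm, origin under its middle.
- screw_box: Bystander: small cardboard box 85 x 65 x 55 mm, origin under its middle.
- screwdriver: Bystander: screwdriver with a red handle, about 200 mm long, lying on the bench.
There are look-alikes about, which are no part of the job. Leave any green look-alike of the bracket alone.

How it is judged:
By the outcome, as a careful person would: the job done as asked, in the order asked, and still so for the second after the job is handed in, while the arm keeps its last pose, push and grip.
It also fails if it takes over 64 s, if anything falls off the work surface, if the arm or the gripper's body presses on something with over 40 N, if the wrist force passes 120 N, or if a joint passes its speed limit or range.

## Working session

There is one attempt and no reset: what is moved stays moved. The work goes in short steps, Python scripts to look and compute and a tool call to move; the robot and the scene stay as the last step left them, time stands still between calls to the robot, and variables do not carry over. Pictures are saved under pics/ and viewed, on a budget of 10 in all, crops included, one or two more only if the job needs it, and the job is handed in when it is done.

Besides the shell and the picture viewer there is one more tool, called as name([rows], argument=value, ...), one row to a line, values as JSON. drive_tool: Moves the arm, as the interface text tells. Its arguments: {"type":"object","properties":{"increments":{"type":"array","items":{"type":"array","items":{"type":"number"}}},"squeeze":{"type":"number"}},"required":["increments"]}

```bash
mkdir -p pics; cat > h.py <<'E'
import cv2, numpy as np
from cell import monitor, optics, robot
from scipy.spatial.transform import Rotation as R
def snap(n, f=None):
    s=optics.snapshot(n)
    if f: cv2.imwrite('pics/'+f, s['pixels'][:,:,::-1])
    return s
def ray(s,uv,z):
    Rm=cv2.Rodrigues(np.array(s['rvec'],float))[0]; t=np.array(s['tvec'],float).ravel()
    c=-Rm.T@t; d=Rm.T@np.linalg.inv(s['K'])@np.array([uv[0],uv[1],1.])
    return c+d*(z-c[2])/d[2]
def proj(s,P):
    return cv2.projectPoints(np.array(P,float).reshape(-1,3),np.array(s['rvec'],float),np.array(s['tvec'],float),np.array(s['K'],float),None)[0].reshape(-1,2)
E
python3 - <<'E'
from h import *
a=snap('scene'); b=snap('top')
import pickle; pickle.dump((a,b),open('s0.pkl','wb'))
for n,s in (('scene',a),('top',b)):
    im=cv2.resize(s['pixels'][:,:,::-1],(800,600)); cv2.imwrite(f'pics/{n}0.png',im)
    Rm=cv2.Rodrigues(np.array(s['rvec'],float))[0]; print(n,-Rm.T@np.array(s['tvec']).ravel(),Rm[2],s['K'][0][0])
print(monitor.get_obs())
E
```

```text
scene [1051.63663317 -468.93805744  886.11742413] [-0.47469724  0.44619658 -0.75866405] 462.5570775114052
top [ 407.35145093    8.25202545 1082.12913542] [ 0.10885841  0.00411218 -0.99404876] 400.8440284100157
{'time': 0.1, 'joint_positions': array([-1.38549622,  0.41794762, -0.01031604,  1.61411244,  0.00476659,
        1.11067253, -0.05300908]), 'dq': array([-0.00017648, -0.00343617, -0.00022543, -0.00235311, -0.00032766,
        0.00022223,  0.00012389]), 'tau': array([ 1.13297323e-03, -8.65838671e+01,  6.79941718e-01, -4.35639310e+01,
        1.92176050e-02,  4.92238833e-03,  9.33654860e-05]), 'tcp_pos': array([140.486418  , 608.67652508, 217.00262749]), 'ee_rot': array([ 1.13137057e-01,  9.93579234e-01, -5.59362134e-04,  6.97006330e-06]), 'contact_force': array([ 0.25839043, -0.02252577, -0.29715443]), 'moment': array([-0.02056518,  0.03078063,  0.00434107]), 'finger_gap': 85.4725520422165}
```

View pics/scene0.png

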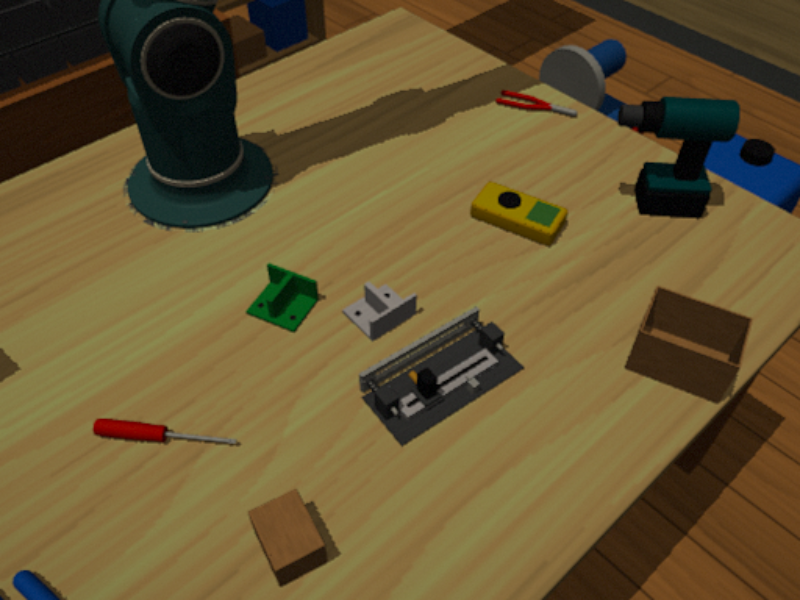

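View pics/top0.png

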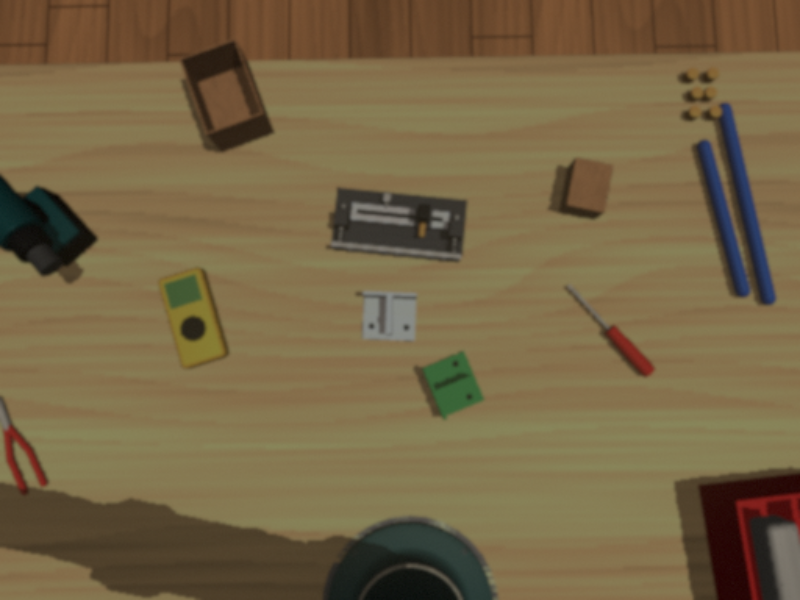

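The scene view shows the jig at about (440,380), with the aluminium bracket at (380,310) and its green look-alike at (285,300). In the top view (800 px) the jig is at (400,225) and the clip at (388,197). The carriage grip is at (424,215), the bracket at (390,317) and the green one at (452,383).

```bash
python3 - <<'E'
from h import *
import pickle
a,b=pickle.load(open('s0.pkl','rb'))
q=lambda u,v,z: print((u,v,z),ray(b,(u*.64,v*.64),z).round(1))
q(332,246,44);q(462,260,44) # plate ends top
q(338,189,3);q(467,201,3);q(424,211,62);q(388,194,20)
q(363,293,46);q(416,295,46);q(363,340,6);q(415,341,6)
o=monitor.get_obs();print(R.from_quat(o['ee_rot']).as_matrix().round(3))
E
```

```text
(332, 246, 44) [596.  120.4  44. ]
(462, 260, 44) [568.6 -97.3  44. ]
(338, 189, 3) [705.3 113.8   3. ]
(467, 201, 3) [ 679.8 -113.1    3. ]
(424, 211, 62) [649.1 -34.6  62. ]
(388, 194, 20) [690.2  25.4  20. ]
(363, 293, 46) [515.5  69.   46. ]
(416, 295, 46) [510.8 -19.1  46. ]
(363, 340, 6) [438.7  72.1   6. ]
(415, 341, 6) [435.6 -17.    6. ]
[[-0.974  0.225 -0.   ]
 [ 0.225  0.974 -0.001]
 [-0.    -0.001 -1.   ]]
```

drive_tool([
  [-0.03,-0.0245,-0.004,0,0,0,-1],
  [-0.06,-0.049,-0.008,0,0,0,-1],
  [-0.09,-0.073,-0.012,0,0,0,-1],
  [-0.12,-0.098,-0.016,0,0,0,-1],
  [-0.15,-0.122,-0.02,0,0,0,-1],
])

```text
time: 0.6
tcp_pos: [259.9, 454.8, 237.5]
ee_rot: [0.113, 0.994, -0.0, -0.0]
contact_force: [0.6, 1.3, -0.5]
finger_gap: 85.4
```

drive_tool([
  [-0.03,-0.0245,-0.004,0,0,0,-1],
  [-0.06,-0.049,-0.008,0,0,0,-1],
  [-0.09,-0.073,-0.012,0,0,0,-1],
  [-0.12,-0.098,-0.016,0,0,0,-1],
  [-0.15,-0.122,-0.02,0,0,0,-1],
])

```text
time: 1.1
tcp_pos: [378.6, 302.2, 257.7]
ee_rot: [0.113, 0.994, -0.0, -0.0]
contact_force: [0.3, 1.8, -0.7]
finger_gap: 85.3
```

drive_tool([
  [-0.03,-0.0245,-0.004,0,0,0,-1],
  [-0.06,-0.049,-0.008,0,0,0,-1],
  [-0.09,-0.073,-0.012,0,0,0,-1],
  [-0.12,-0.098,-0.016,0,0,0,-1],
  [-0.15,-0.122,-0.02,0,0,0,-1],
])

```text
time: 1.6
tcp_pos: [497.3, 149.7, 277.7]
ee_rot: [0.113, 0.994, -0.0, -0.0]
contact_force: [-0.8, 0.2, 0.1]
finger_gap: 85.4
```

drive_tool([
  [-0.03,-0.0245,-0.004,0,0,-0.05,-1],
  [-0.06,-0.049,-0.008,0,0,-0.108,-1],
  [-0.09,-0.073,-0.012,0,0,-0.108,-1],
  [-0.12,-0.098,-0.016,0,0,-0.108,-1],
  [-0.15,-0.122,-0.02,0,0,-0.108,-1],
])

```text
time: 2.1
tcp_pos: [616.1, -2.8, 297.5]
ee_rot: [0.059, 0.998, -0.0, -0.0]
contact_force: [0.1, 0.0, -1.1]
finger_gap: 85.6
```

```bash
python3 - <<'E'
from h import *
import pickle
s=snap('wrist'); pickle.dump(s,open('w1.pkl','wb'))
cv2.imwrite('pics/w1.png',cv2.resize(s['pixels'][:,:,::-1],(800,600)))
Rm=cv2.Rodrigues(np.array(s['rvec'],float))[0]; print(-Rm.T@np.array(s['tvec']).ravel(),Rm,s['K'][0][0])
o=monitor.get_obs();print(o['time'],o['tcp_pos'],o['ee_rot'])
E
```

```text
[543.00050132   5.36530203 454.30366221] [[ 1.18701822e-01  9.92929894e-01 -3.21200557e-04]
 [ 9.50584191e-01 -1.13546045e-01  2.88958459e-01]
 [ 2.86879021e-01 -3.46052239e-02 -9.57341582e-01]] 342.7151297093878
2.15 [618.35636039  -8.52830175 297.89007686] [ 6.18032015e-02  9.98087284e-01 -1.37163654e-03  5.06179944e-04]
```

View pics/w1.png

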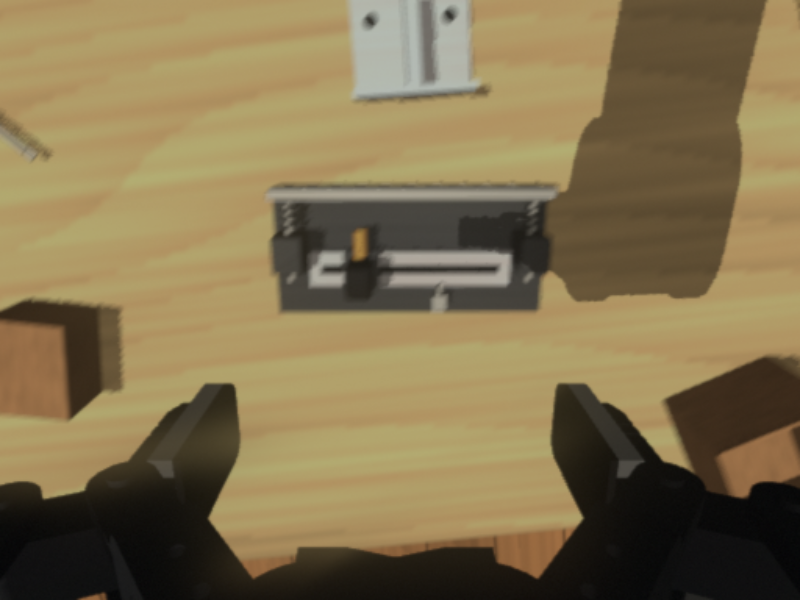

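The wrist view (800 px) shows the plate top edge from (268,188) to (558,188) and the base rear corners at (282,311) and (539,310). The carriage grip is near (361,275), the clip at (440,298) and the bracket at the top, about (415,50). I'll make a magnified crop of the jig to measure on.

```bash
python3 - <<'E'
from h import *
import pickle
s=pickle.load(open('w1.pkl','rb')); im=s['pixels'][105:210,160:370,::-1]
cv2.imwrite('pics/w1c.png',cv2.convertScaleAbs(cv2.resize(im,None,fx=3.8,fy=3.8,interpolation=cv2.INTER_CUBIC),alpha=1.6))
q=lambda u,v,z: print((u,v,z),ray(s,(u*.64,v*.64),z).round(1))
q(268,187,44);q(558,186,44);q(282,311,3);q(539,310,3);q(440,295,20);q(361,290,62)
E
```

```text
(268, 187, 44) [572.7 -94.9  44. ]
(558, 186, 44) [598.  122.8  44. ]
(282, 311, 3) [ 684.4 -112.9    3. ]
(539, 310, 3) [710.6 114.3   3. ]
(440, 295, 20) [680.9  27.4  20. ]
(361, 290, 62) [656.4 -34.4  62. ]
```

View pics/w1c.png

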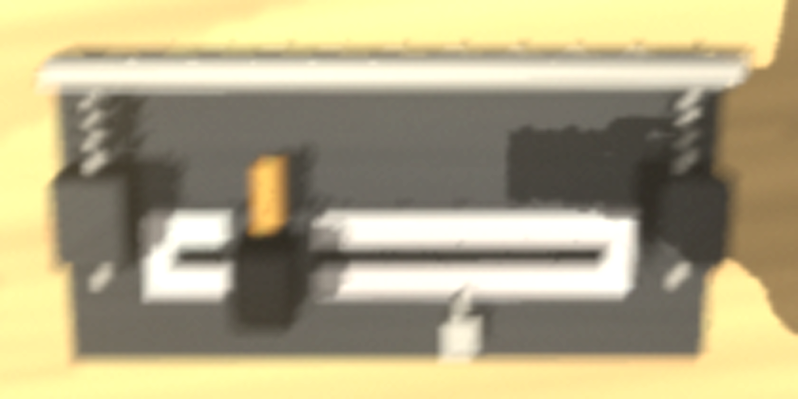

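```bash
python3 - <<'E'
from h import *
import pickle
s=pickle.load(open('w1.pkl','rb'))
ex=np.array([.9934,-.1148]);ey=np.array([.1148,.9934]);o=np.array([585.4,14.0])
def q(n,u,v,z):
    p=ray(s,(u/3.8+160,v/3.8+105),z)[:2]; print(n,p.round(1),((p-o)@ex).round(1),((p-o)@ey).round(1))
q('clip top rear L',441,357,20);q('clip rear R',481,357,20);q('cliptopfront',461,318,20);q('ptr tip',466,290,20)
q('grip rear L',234,328,62);q('grip rear R',291,328,62);q('grip front',262,262,62)
q('tube L',248,160,41);q('tube R',288,160,41);q('track L',143,298,6);q('track R',632,298,6)
# grip mask
E
```

```text
clip top rear L [694.1  18.6] 107.5 17.1
clip rear R [695.8  32.6] 107.6 31.2
cliptopfront [680.7  27. ] 93.1 23.8
ptr tip [670.8  29.7] 83.0 25.4
grip rear L [662.1 -46.6] 83.2 -51.4
grip rear R [664.3 -28.7] 83.3 -33.4
grip front [641.8 -34.9] 61.7 -42.1
tube L [613.2 -36.8] 33.4 -47.3
tube R [614.7 -24.1] 33.5 -34.5
track L [664.1 -84.8] 89.5 -89.1
track R [684.9  89.3] 90.2 86.2
```

drive_tool([
  [0,0,0,0,0,0,0],
  [0,0,0,0,0,0,0],
])

```text
time: 2.35
tcp_pos: [615.1, -1.0, 297.1]
ee_rot: [0.059, 0.998, 0.0, -0.0]
contact_force: [-0.3, -0.2, 1.5]
finger_gap: 59.1
```

```bash
cat >> h.py <<'E'
ex=np.array([.9934,-.1148]);ey=np.array([.1148,.9934]);o=np.array([585.4,14.0])
def st():
    b=monitor.get_obs(); M=R.from_quat(b['ee_rot']).as_matrix(); p=b['tcp_pos']
    print('t',b['time'],'p',p.round(2),'jig',((p[:2]-o)@ex).round(1),((p[:2]-o)@ey).round(1),'gap',round(b['finger_gap'],1),'F',b['contact_force'].round(1)); print('tool y yaw',np.arctan2(-M[0,1],M[1,1]).round(4),'z',M[:,2].round(4))
    return p,M
def go(p,M,tgt): print('tool shift mm',(M.T@(np.array(tgt)-p)).round(1))
E
python3 -c "
from h import *
p,M=st(); go(p,M,[650.1,-35.2,90]); go(p,M,[650.1,-35.2,41.5])"
```

```text
t 2.35 p [615.1   -0.97 297.11] jig 31.2 -11.5 gap 59.1 F [-0.3 -0.2  1.5]
tool y yaw -0.1186 z [-9.e-04  1.e-04 -1.e+00]
tool shift mm [-39.  -29.8 207.1]
tool shift mm [-39.  -29.8 255.6]
```

drive_tool([
  [-0.008,-0.006,0.035,0,0,-0.004,0],
  [-0.016,-0.012,0.07,0,0,-0.004,0],
  [-0.024,-0.018,0.105,0,0,-0.004,0],
  [-0.032,-0.024,0.14,0,0,-0.004,0],
  [-0.039,-0.03,0.155,0,0,-0.004,0],
])

```text
time: 2.85
tcp_pos: [649.2, -34.5, 139.6]
ee_rot: [0.056, 0.998, 0.0, -0.002]
contact_force: [-0.6, 0.7, -0.0]
finger_gap: 42.4
```

drive_tool([
  [0,0,0,0,0,0,0],
  [0,0,0,0,0,0,0],
  [0,0,0,0,0,0,0],
])

```text
time: 3.15
tcp_pos: [651.3, -35.2, 144.6]
ee_rot: [0.057, 0.998, 0.0, 0.001]
contact_force: [-0.1, 0.7, 0.3]
finger_gap: 42.7
```

```bash
python3 - <<'E'
from h import *
import pickle
st(); s=snap('wrist'); pickle.dump(s,open('w2.pkl','wb'))
cv2.imwrite('pics/w2.png',cv2.convertScaleAbs(cv2.resize(s['pixels'][:,:,::-1],(800,600),interpolation=cv2.INTER_CUBIC),alpha=1.5))
st()
E
```

```text
t 3.15 p [651.25 -35.21 144.57] jig 71.1 -41.3 gap 42.7 F [-0.1  0.7  0.3]
tool y yaw -0.1141 z [ 2.4e-03  4.0e-04 -1.0e+00]
t 3.2 p [651.21 -35.29 144.46] jig 71.0 -41.4 gap 42.7 F [-0.7  0.4 -0.4]
tool y yaw -0.1141 z [ 2.4e-03  3.0e-04 -1.0e+00]
```

View pics/w2.png

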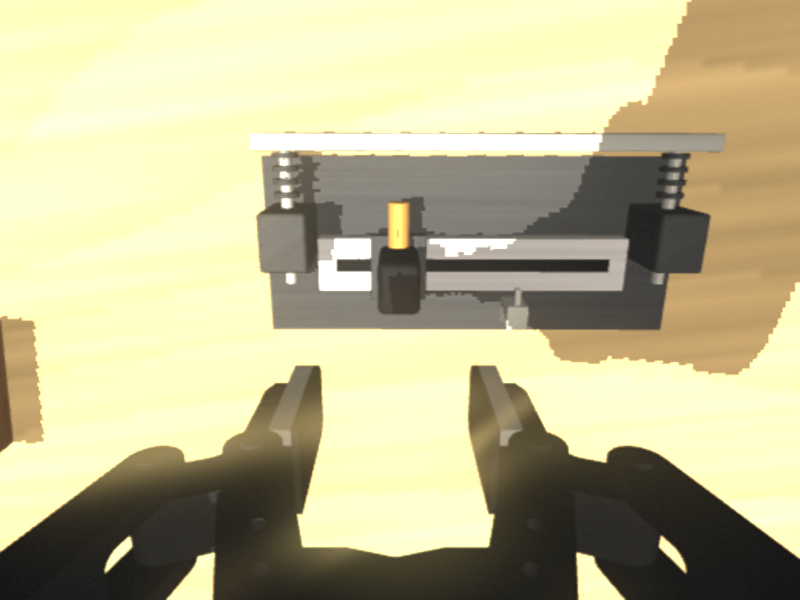

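Now the view is sharp (800 px): the plate's front top edge runs (251,134)–(724,134), and the grip's rear top edge is at u 378–420, v 313. The clip top is centred at (517,316), and its pointer is at u 518.

```bash
python3 - <<'E'
from h import *
import pickle
s=pickle.load(open('w2.pkl','rb'))
def q(n,u,v,z):
    p=ray(s,(u*.64,v*.64),z)[:2]; print(n,p.round(1),((p-o)@ex).round(1),((p-o)@ey).round(1)); return p
a=q('plate L',251,134,44);b=q('plate R',724,134,44);print(a+b,np.arctan2(b-a,1),np.arctan((b-a)[0]/(b-a)[1]),np.hypot(*(b-a)))
q('base L',274,328,3);q('base R',661,328,3)
q('clip',508,327,20);q('clip',528,327,20);q('ptr',518,291,20)
q('grip rear L',379,313,62);q('grip rear R',420,313,62);q('grip front',399,278,62);q('tube',389,201,42);q('tube',408,201,42)
E
```

```text
plate L [572.7 -93.5] -0.2 -108.2
plate R [597.6 123.1] -0.4 109.8
[1170.36866849   29.59847874] [1.53065833 1.56617829] 0.11449025425909375 217.96748463492895
base L [ 682.4 -111.7] 110.8 -113.7
base R [708.8 116.9] 110.7 116.4
clip [690.9  23.5] 103.7 21.5
clip [692.1  34.6] 103.7 32.7
ptr [670.4  30.1] 82.6 25.7
grip rear L [659.9 -44.3] 80.7 -49.4
grip rear R [662.1 -25.1] 80.7 -30.0
grip front [643.9 -33. ] 63.6 -40.0
tube [610.7 -34. ] 30.7 -44.7
tube [611.8 -24.9] 30.7 -35.6
```

drive_tool([
  [0.002,0.001,0.03,0,0,0,0],
  [0.002,0.001,0.06,0,0,0,0],
  [0.002,0.001,0.09,0,0,0,0],
  [0.002,0.001,0.1025,0,0,0,0],
  [0.002,0.001,0.1025,0,0,0,0],
], squeeze=20)

```text
time: 3.7
tcp_pos: [648.3, -34.4, 39.6]
ee_rot: [0.057, 0.998, -0.0, -0.001]
contact_force: [0.5, -0.5, -0.0]
finger_gap: 42.8
```

drive_tool([
  [0,0,0,0,0,0,0.2],
  [0,0,0,0,0,0,0.4],
  [0,0,0,0,0,0,0.6],
  [0,0,0,0,0,0,0.6],
  [0,0,0,0,0,0,0.6],
], squeeze=20)

```text
time: 4.2
tcp_pos: [649.7, -34.6, 41.8]
ee_rot: [0.057, 0.998, 0.0, 0.001]
contact_force: [-1.8, 0.7, 9.5]
finger_gap: 19.5
```

drive_tool([
  [0,0.012,0,0,0,0,0.6],
  [0,0.026,0,0,0,0,0.6],
  [0,0.04,0,0,0,0,0.6],
  [0,0.054,0,0,0,0,0.6],
  [0,0.064,0,0,0,0,0.6],
])

```text
time: 4.7
tcp_pos: [657.1, 29.4, 41.8]
ee_rot: [0.057, 0.998, 0.0, 0.001]
contact_force: [-1.0, -2.3, 8.7]
finger_gap: 19.2
```

drive_tool([
  [0,0,0,0,0,0,0.6],
  [0,0,0,0,0,0,0.6],
  [0,0,0,0,0,0,0.6],
])

```text
time: 5.0
tcp_pos: [657.2, 29.7, 41.8]
ee_rot: [0.057, 0.998, 0.0, 0.001]
contact_force: [-1.1, 2.5, 8.5]
finger_gap: 19.0
```

```bash
python3 - <<'E'
from h import *
import pickle
st(); s=snap('wrist'); pickle.dump(s,open('w3.pkl','wb'))
im=s['pixels'][:,:,::-1]
cv2.imwrite('pics/w3.png',cv2.convertScaleAbs(cv2.resize(im[:,100:460],(800,853),interpolation=cv2.INTER_CUBIC)[0:600],alpha=1.5))
E
```

```text
t 5.0 p [657.15  29.66  41.82] jig 69.5 23.8 gap 19.0 F [-1.1  2.5  8.5]
tool y yaw -0.1143 z [ 2.6e-03  8.0e-04 -1.0e+00]
```

View pics/w3.png

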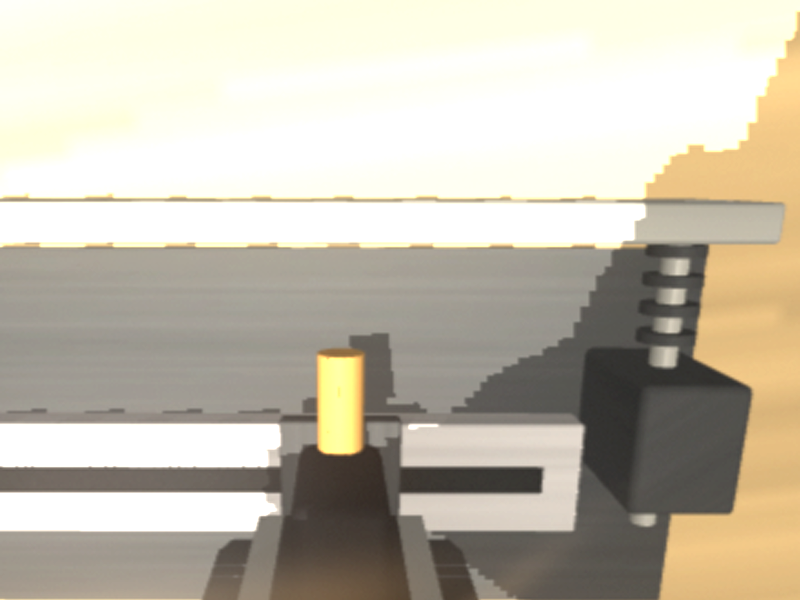

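drive_tool([
  [0,0,0,0,0,0,0.1],
  [0,0,0,0,0,0,0.1],
  [0,0,0,0,0,0,0.1],
  [0,0,-0.03,0,0,0,0.1],
  [0,0,-0.07,0,0,0,0.1],
])

```text
time: 5.55
tcp_pos: [654.8, 28.8, 109.3]
ee_rot: [0.057, 0.998, -0.001, -0.002]
contact_force: [0.4, -0.6, 0.1]
finger_gap: 38.5
```

drive_tool([
  [0.01,0,-0.03,0,0,0,0],
  [0.02,0,-0.05,0,0,0,0],
  [0.02,0,-0.05,0,0,0,0],
  [0.02,0,-0.05,0,0,0,0],
  [0.02,0,-0.05,0,0,0,0],
])

```text
time: 6.05
tcp_pos: [635.9, 31.2, 159.1]
ee_rot: [0.057, 0.998, -0.0, -0.001]
contact_force: [-0.9, -0.0, -0.2]
finger_gap: 42.8
```

```bash
python3 - <<'E'
from h import *
import pickle
st(); s=snap('wrist'); pickle.dump(s,open('w4.pkl','wb'))
im=s['pixels'][:,:,::-1]
cv2.imwrite('pics/w4.png',cv2.convertScaleAbs(cv2.resize(im[:,100:460],(800,853),interpolation=cv2.INTER_CUBIC)[0:600],alpha=1.5))
E
```

```text
t 6.05 p [635.94  31.2  159.14] jig 48.2 22.9 gap 42.8 F [-0.9 -0.  -0.2]
tool y yaw -0.1148 z [-1.2e-03 -3.0e-04 -1.0e+00]
```

View pics/w4.png

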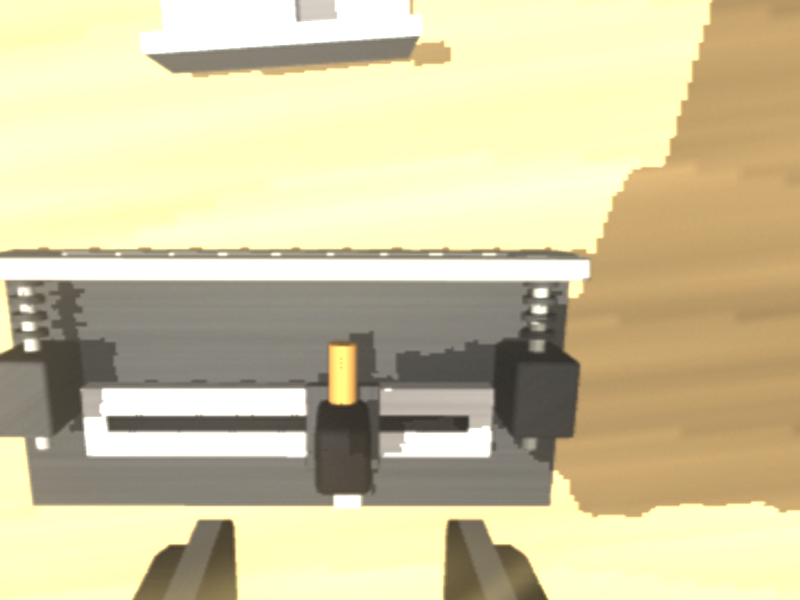

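The carriage tube (343,345) and grip (344,490) now stand almost exactly in front of the clip (347,500). The bracket flange is at the top, u 142–422.

```bash
python3 - <<'E'
from h import *
import pickle
s=pickle.load(open('w4.pkl','rb'))
def q(n,u,v,z):
    p=ray(s,(100+u*.45,v*.45),z)[:2]; print(n,p.round(1),((p-o)@ex).round(1),((p-o)@ey).round(1)); return p
q('plate R',588,257,44);q('base L',33,504,3);q('base R',551,504,3);q('clipL',334,507,20);q('clipR',361,507,20)
q('grip L',317,492,62);q('grip R',371,492,62);q('foot L',307,430,21);q('foot R',379,430,21)
q('tubeL',329,350,42);q('tubeR',357,350,42)
q('track L',85,456,6); q('track R',491,456,6)
q('fl L',142,33,46);q('fl R',422,16,46)
# clip colour columns
im=s['pixels'].astype(int)
for v in (222,224,226): print(im[v,240:272].sum(1))
for v in (160,190,210,217): print(v,im[v,230:282].sum(1))
E
```

```text
plate R [596.9 122.9] -1.0 109.5
base L [ 682.2 -112.1] 110.7 -114.1
base R [708.6 116.9] 110.6 116.3
clipL [691.6  21.8] 104.6 20.0
clipR [692.9  33.1] 104.6 31.3
grip L [666.9  18.9] 80.4 14.2
grip R [669.1  38.2] 80.4 33.6
foot L [656.2  14.9] 70.2 9.1
foot R [659.6  44. ] 70.2 38.4
tubeL [619.9  28.6] 32.6 18.4
tubeR [621.1  38.8] 32.6 28.7
track L [661.7 -83.1] 86.9 -87.7
track R [681.8  91.2] 86.9 87.7
fl L [509.1 -18.7] -72.1 -41.3
fl R [514.5  71.2] -77.0 48.7
[259 256 254 246 224 190 177 175 176 184 256 287 291 291 291 287 288 291
 294 290 286 281 231 200 213 239 247 212 233 252 252 250]
[257 256 256 257 257 258 258 254 254 282 492 563 570 568 570 575 580 580
 573 568 565 559 421 293 258 254 256 255 257 256 255 254]
[261 261 264 261 261 263 261 260 258 283 489 561 574 579 577 570 562 562
 565 566 566 557 417 294 261 260 259 259 259 259 259 257]
160 [267 264 264 266 263 264 264 264 265 265 263 265 264 263 263 265 263 257
 350 417 456 474 488 489 494 481 454 414 366 302 218 174 166 166 165 166
 167 165 176 240 261 262 261 262 260 260 260 253 196 164 166 166]
190 [154 156 152 154 152 152 152 175 237 255 257 249 169 120 113 110 110 108
 108 110 110 107 108 107 103 105 107 106 104 103 104 102 101 100 101 102
 131 152 156 158 134 115 110 111 109 106 108 112 109 107 112 128]
210 [257 256 259 258 260 258 258 254 251 254 253 221 161 142 150 154 157 157
 156 156 158 155 153 153 151 152 151 149 147 149 149 146 148 142 138 130
 144 216 239 233 226 247 253 253 256 253 254 253 255 252 254 254]
217 [263 260 261 263 262 262 264 260 262 262 257 227 165 145 148 155 157 158
 153 154 158 156 153 154 154 153 153 153 151 149 149 151 150 145 138 132
 136 171 235 254 260 260 260 259 260 260 260 259 260 257 257 260]
```

The carriage is about 1.6 mm short of the clip (23.7 against 25.4 along y), so I'll regrip and nudge it.

drive_tool([
  [-0.01,0.0008,0.03,0,0,0,0],
  [-0.02,0.0016,0.06,0,0,0,0],
  [-0.02,0.0016,0.09,0,0,0,0],
  [-0.02,0.0016,0.118,0,0,0,0],
  [-0.02,0.0016,0.118,0,0,0,0],
])

```text
time: 6.6
tcp_pos: [653.7, 30.2, 37.6]
ee_rot: [0.057, 0.998, -0.001, -0.003]
contact_force: [-0.5, -0.3, 1.0]
finger_gap: 42.5
```

drive_tool([
  [0,0,0,0,0,0,0.2],
  [0,0,0,0,0,0,0.4],
  [0,0,0,0,0,0,0.6],
  [0,0,0,0,0,0,0.6],
  [0,0,0,0,0,0,0.6],
])

```text
time: 7.1
tcp_pos: [657.2, 30.5, 43.8]
ee_rot: [0.057, 0.998, 0.0, 0.001]
contact_force: [-0.6, -0.4, 7.3]
finger_gap: 19.0
```

```bash
python3 -c "
from h import *
st()"
```

```text
t 7.1 p [657.18  30.51  43.76] jig 69.4 24.6 gap 19.0 F [-0.6 -0.4  7.3]
tool y yaw -0.1148 z [ 2.4e-03  2.0e-04 -1.0e+00]
```

drive_tool([
  [0,0.0008,0,0,0,0,0.6],
  [0,0.0008,0,0,0,0,0.6],
  [0,0.0008,0,0,0,0,0.6],
])

```text
time: 7.4
tcp_pos: [657.2, 31.1, 43.7]
ee_rot: [0.057, 0.998, 0.0, 0.001]
contact_force: [-1.7, -2.2, 7.7]
finger_gap: 19.3
```

drive_tool([
  [0,0,0,0,0,0,0.1],
  [0,0,0,0,0,0,0.1],
  [0,0,0,0,0,0,0.1],
  [0,0,-0.03,0,0,0,0.1],
  [0,0,-0.07,0,0,0,0.1],
])

```text
time: 7.9
tcp_pos: [655.1, 31.3, 111.2]
ee_rot: [0.057, 0.998, -0.0, -0.002]
contact_force: [0.9, 0.9, 0.2]
finger_gap: 38.5
```

drive_tool([
  [0.01,0,-0.03,0,0,0,0],
  [0.05,-0.005,-0.06,0,0,0,0],
  [0.09,-0.01,-0.09,0,0,0,0],
  [0.1,-0.01,-0.09,0,0,0,0],
  [0.1,-0.01,-0.09,0,0,0,0],
])

```text
time: 8.4
tcp_pos: [555.2, 33.3, 203.1]
ee_rot: [0.057, 0.998, 0.001, 0.001]
contact_force: [1.0, -0.5, 0.4]
finger_gap: 42.8
```

drive_tool([
  [0,0,0,0,0,0,0],
  [0,0,0,0,0,0,0],
])

```text
time: 8.6
tcp_pos: [556.3, 32.8, 201.2]
ee_rot: [0.057, 0.998, -0.0, -0.0]
contact_force: [0.2, 0.5, 0.5]
finger_gap: 42.8
```

```bash
python3 - <<'E'
from h import *
import pickle
st(); s=snap('wrist'); pickle.dump(s,open('w5.pkl','wb'))
im=s['pixels'][:,:,::-1]
cv2.imwrite('pics/w5.png',cv2.resize(im[:,100:460],(800,853),interpolation=cv2.INTER_CUBIC)[0:600])
E
```

```text
t 8.6 p [556.35  32.82 201.24] jig -31.0 15.4 gap 42.8 F [0.2 0.5 0.5]
tool y yaw -0.1148 z [-1.e-03 -8.e-04 -1.e+00]
```

View pics/w5.png

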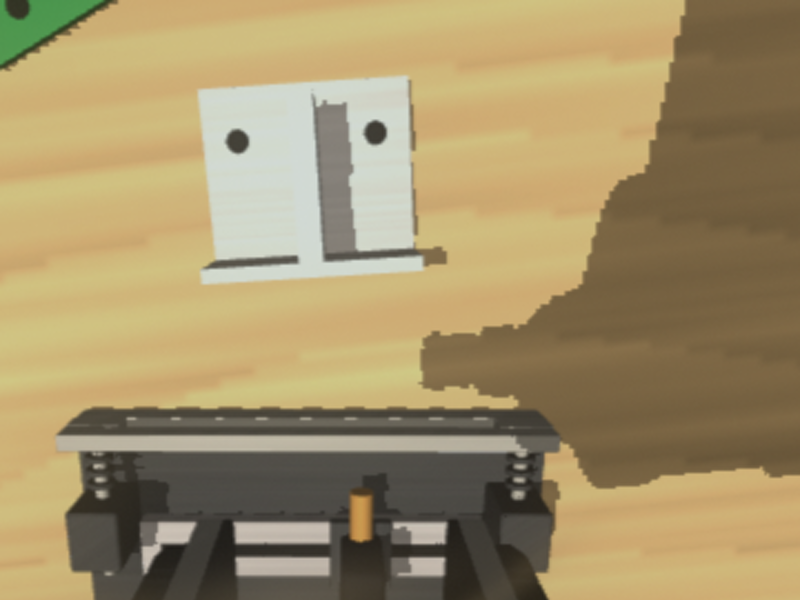

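The bracket shows clearly: foot rear corners at (198,91) and (409,77), flange front top edge from (203,283) to (423,270). The plate edge is at v≈437 from u 58 to 558, and the guide tube is at (361,495).

```bash
python3 - <<'E'
from h import *
import pickle
s=pickle.load(open('w5.pkl','rb'))
def q(n,u,v,z):
    p=ray(s,(99.73+u*.45,v*.45-.27),z)[:2]; print(n,p.round(1),((p-o)@ex).round(1),((p-o)@ey).round(1)); return p
q('plate L',58,437,44);q('plate R',558,437,44)
q('tubeL',350,495,41.5);q('tubeR',373,495,41.5)
a=q('fl L',203,283,46);b=q('fl R',423,270,46);c=q('ft L',198,91,6);d=q('ft R',409,77,6)
for m,n in((a,b),(c,d)):
    e=n-m; print('len',np.hypot(*e),'yaw',-np.arctan2(e[0],e[1]))
print('rib from flange',(a+b)/2-38*np.array([.998,-.06]),'from foot',(c+d)/2+40*np.array([.998,-.06]))
E
```

```text
plate L [573.2 -93.3] 0.2 -108.0
plate R [598.  122.5] 0.1 109.3
tubeL [615.7  29.7] 28.3 19.1
tubeR [616.9  39.9] 28.3 29.4
fl L [514.6 -19.2] -66.5 -41.1
fl R [519.7  70.1] -71.7 48.2
ft L [437.8 -15.5] -143.2 -46.2
ft R [442.7  74.7] -148.7 44.0
len 89.46220345646046 yaw -0.056590628868997545
len 90.3217761873539 yaw -0.0541055946338608
rib from flange [479.20567039  27.73483316] from foot [480.18439475  27.24101406]
```

drive_tool([
  [-0.03,0.003,0.01,0,0,0,0],
  [-0.06,0.006,0.03,0,0,0,0],
  [-0.08,0.008,0.042,0,0,0,0],
  [-0.08,0.008,0.042,0,0,0,0],
  [-0.08,0.008,0.042,0,0,0,0],
])

```text
time: 9.15
tcp_pos: [636.1, 31.1, 159.0]
ee_rot: [0.058, 0.998, -0.001, -0.001]
contact_force: [-0.8, 0.2, -0.6]
finger_gap: 43.2
```

drive_tool([
  [0,0,0,0,0,0,0],
  [0,0,0,0,0,0,0],
])

```text
time: 9.35
tcp_pos: [636.1, 31.7, 160.7]
ee_rot: [0.057, 0.998, 0.0, 0.0]
contact_force: [-0.2, -0.1, 0.4]
finger_gap: 42.5
```

```bash
python3 - <<'E'
from h import *
import pickle
st(); s=snap('wrist'); pickle.dump(s,open('w6.pkl','wb'))
g=s['pixels'].astype(int).sum(2)
def q(u,v,z):
    p=ray(s,(u,v),z)[:2]; return ((p-o)@ex).round(1),((p-o)@ey).round(2)
for v in list(range(150,180,8))+list(range(206,234,2)): print(v,g[v,236:276])
E
```

```text
t 9.35 p [636.08  31.69 160.72] jig 48.3 23.4 gap 42.5 F [-0.2 -0.1  0.4]
tool y yaw -0.1147 z [ 7.e-04  2.e-04 -1.e+00]
150 [259 259 258 258 257 260 259 256 255 257 258 259 257 258 257 258 258 260
 258 253 204 181 168 168 165 167 165 168 165 164 164 164 176 230 254 257
 256 256 259 256]
158 [264 263 262 265 264 264 263 263 262 264 262 263 274 359 423 458 475 493
 501 492 477 445 406 353 288 205 169 165 163 163 163 167 174 188 240 256
 257 259 255 255]
166 [256 256 255 255 258 254 256 258 255 249 246 252 269 354 410 367 445 487
 496 490 474 446 401 349 283 199 165 160 160 159 157 158 168 229 249 249
 250 251 252 250]
174 [527 510 372 274 253 254 256 255 253 252 253 255 269 359 423 459 473 486
 485 485 473 443 399 346 277 186 168 226 248 249 248 240 241 245 244 217
 315 486 513 386]
206 [261 257 228 245 251 249 200 148 139 145 154 154 154 155 153 154 153 151
 152 150 150 148 149 149 149 149 148 147 142 130 127 159 216 234 225 243
 252 254 255 253]
208 [263 259 234 249 252 251 221 160 142 147 154 155 155 154 152 151 149 153
 152 154 148 150 151 151 148 146 147 146 142 133 129 161 226 2
[... 1344 characters left out ...]
57 255 255
 255 255 257 255]
226 [315 317 315 316 315 314 313 315 314 314 314 313 327 437 550 580 576 566
 563 563 565 566 561 562 556 497 371 314 311 310 310 309 310 309 309 309
 309 309 308 308]
228 [556 556 558 556 556 556 555 554 555 555 553 554 553 551 540 528 525 522
 522 520 519 518 518 516 518 540 549 551 550 550 551 549 550 549 549 549
 550 547 547 547]
230 [554 552 553 553 552 552 552 552 552 551 551 551 551 551 551 549 551 549
 549 548 548 548 548 548 548 548 548 548 547 547 547 546 546 546 545 544
 544 544 544 544]
232 [550 548 548 548 548 549 549 549 548 549 548 548 548 547 547 547 547 546
 545 547 546 547 546 545 544 544 544 544 546 546 545 544 543 545 543 543
 541 542 543 541]
```

```bash
python3 - <<'E'
from h import *
import pickle
s=pickle.load(open('w6.pkl','rb'))
for n,u,v,z in (('clip',255.3,224,20),('grip',255.05,214,62),('tube',254.8,158,41.5)):
    p=ray(s,(u,v),z)[:2]; print(n,(p-o)@ex,(p-o)@ey)
s=pickle.load(open('w4.pkl','rb'))
E
```

```text
clip 101.4841144011038 25.238908135866204
grip 74.94342230086914 24.672030619843195
tube 33.78544574821741 24.525556544094023
```

The carriage is now level with the clip (24.6 against 25.2 mm). Next, the bracket.

drive_tool([
  [0.035,-0.005,0,0,0,-0.015,0],
  [0.075,-0.01,0.01,0,0,-0.03,0],
  [0.115,-0.015,0.025,0,0,-0.045,0],
  [0.155,-0.022,0.045,0,0,-0.059,0],
  [0.155,-0.022,0.06,0,0,-0.059,0],
])

```text
time: 9.9
tcp_pos: [474.8, 27.5, 99.6]
ee_rot: [0.028, 1.0, 0.001, -0.001]
contact_force: [0.2, -0.5, -0.0]
finger_gap: 42.8
```

drive_tool([
  [0,0,0,0,0,0,0],
  [0,0,0,0,0,0,0],
  [0,0,0,0,0,0,0],
])

```text
time: 10.2
tcp_pos: [480.9, 27.6, 101.0]
ee_rot: [0.028, 1.0, 0.0, 0.001]
contact_force: [-0.3, 0.4, -0.4]
finger_gap: 42.8
```

```bash
python3 -c "
from h import *
p,M=st(); go(p,M,[479.7,27.5,26])"
```

```text
t 10.2 p [480.89  27.58 101.02] jig -105.4 1.5 gap 42.8 F [-0.3  0.4 -0.4]
tool y yaw -0.0558 z [ 0.0016  0.     -1.    ]
tool shift mm [ 1.3 -0.2 75. ]
```

drive_tool([
  [0.001,0,0.025,0,0,0,0],
  [0.001,0,0.05,0,0,0,0],
  [0.001,0,0.07,0,0,0,0],
  [0.001,0,0.074,0,0,0,0],
  [0.001,0,0.074,0,0,0,0],
], squeeze=60)

```text
time: 10.7
tcp_pos: [479.1, 27.4, 26.3]
ee_rot: [0.028, 1.0, -0.0, -0.0]
contact_force: [0.0, -0.2, 0.2]
finger_gap: 42.6
```

drive_tool([
  [0,0,0,0,0,0,0.3],
  [0,0,0,0,0,0,0.5],
  [0,0,0,0,0,0,0.7],
  [0,0,0,0,0,0,0.9],
  [0,0,0,0,0,0,0.9],
], squeeze=60)

```text
time: 11.2
tcp_pos: [479.2, 27.8, 26.9]
ee_rot: [0.028, 1.0, 0.0, 0.001]
contact_force: [-3.3, 0.0, 13.2]
finger_gap: 7.6
```

drive_tool([
  [0,0,0,0,0,0,0.9],
  [0,0,0,0,0,0,0.9],
])

```text
time: 11.4
tcp_pos: [479.2, 27.8, 26.9]
ee_rot: [0.028, 1.0, 0.0, 0.0]
contact_force: [-3.7, 0.9, 13.6]
finger_gap: 7.5
```

```bash
python3 -c "
from h import *
p,M=st()
for x in (-60,-45): go(p,M,np.append(o+x*ex+25*ey,p[2]))"
```

```text
t 11.4 p [479.18  27.76  26.93] jig -107.1 1.5 gap 7.5 F [-3.7  0.9 13.6]
tool y yaw -0.0557 z [ 1.e-03  5.e-04 -1.e+00]
tool shift mm [-48.4  20.7   0.1]
tool shift mm [-63.4  19.8   0.1]
```

drive_tool([
  [-0.01,0.003,-0.001,0,0,0,0.9],
  [-0.022,0.007,-0.001,0,0,0.015,0.9],
  [-0.034,0.011,-0.001,0,0,0.03,0.9],
  [-0.046,0.015,-0.001,0,0,0.045,0.9],
  [-0.056,0.0185,-0.001,0,0,0.059,0.9],
])

```text
time: 11.9
tcp_pos: [536.9, 43.3, 27.0]
ee_rot: [0.058, 0.998, -0.0, 0.0]
contact_force: [-2.7, -1.0, 2.9]
finger_gap: 7.4
```

drive_tool([
  [-0.002,0.0015,0,0,0,0,0.9],
  [-0.002,0.0015,0,0,0,0,0.9],
  [-0.002,0.0015,0,0,0,0,0.9],
])

```text
time: 12.2
tcp_pos: [537.6, 44.1, 27.1]
ee_rot: [0.057, 0.998, -0.0, -0.0]
contact_force: [-0.5, 0.9, -1.9]
finger_gap: 7.4
```

```bash
python3 - <<'E'
from h import *
p,M=st()
import pickle
s=snap('wrist'); pickle.dump(s,open('w7.pkl','wb'))
cv2.imwrite('pics/w7.png',cv2.resize(s['pixels'][:,100:460,::-1],(800,853),interpolation=cv2.INTER_CUBIC)[150:750])
E
```

```text
t 12.2 p [537.61  44.12  27.06] jig -50.9 24.4 gap 7.4 F [-0.5  0.9 -1.9]
tool y yaw -0.1147 z [-1.e-04 -1.e-04 -1.e+00]
```

View pics/w7.png

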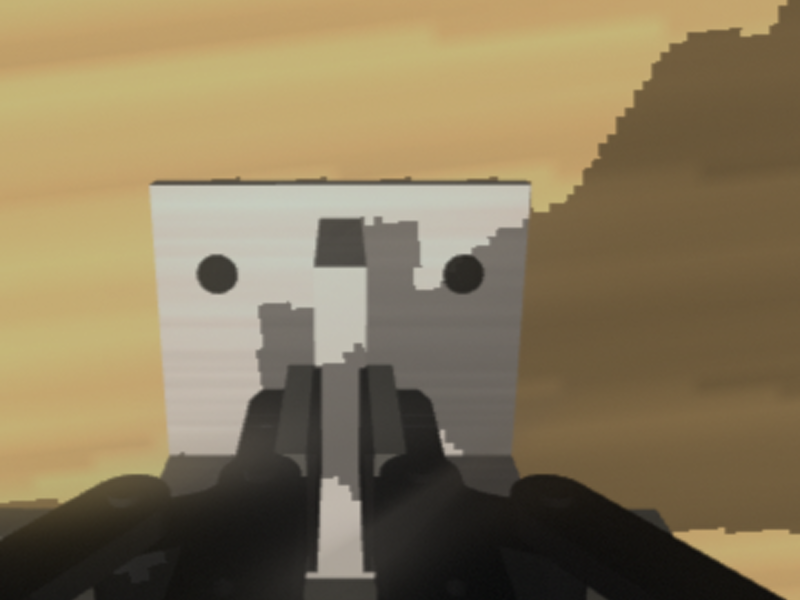

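The bracket is gripped on the rib, with its foot edge level at v≈184 (u 150–530) and the rib at u≈340. The wrist force shows the bracket's weight just carried, so I'll settle it down by half a millimetre.

```bash
python3 - <<'E'
from h import *
import pickle
s=pickle.load(open('w7.pkl','rb'))
def q(n,u,v,z):
    p=ray(s,(99.73+u*.45,(v+150)*.45-.27),z)[:2]; print(n,((p-o)@ex).round(1),((p-o)@ey).round(1))
q('footL',150,184,6);q('footR',530,184,6);q('ribL',314,267,46);q('ribR',366,267,46)
E
```

```text
footL -90.8 -21.1
footR -90.8 68.7
ribL -82.5 18.9
ribR -82.5 28.8
```

drive_tool([
  [-0.002,0.0005,0.0005,0,0,0,0.9],
  [-0.004,0.0005,0.0005,0,0,0,0.9],
  [-0.006,0.0005,0.0005,0,0,0,0.9],
  [-0.008,0.0005,0.0005,0,0,0,0.9],
  [-0.008,0.0005,0.0005,0,0,0,0.9],
])

```text
time: 12.75
tcp_pos: [545.5, 43.8, 27.0]
ee_rot: [0.057, 0.998, 0.0, -0.0]
contact_force: [-4.1, 0.7, 9.7]
finger_gap: 7.2
```

drive_tool([
  [-0.001,0.0003,-0.0003,0,0,0,0.9],
  [-0.002,0.0003,-0.0003,0,0,0,0.9],
  [-0.003,0.0003,-0.0003,0,0,0,0.9],
])

```text
time: 13.05
tcp_pos: [548.6, 43.8, 27.0]
ee_rot: [0.057, 0.998, 0.0, -0.0]
contact_force: [-4.8, 0.1, 5.3]
finger_gap: 7.6
```

drive_tool([
  [-0.001,0,0,0,0,0,0.9],
  [-0.0015,0,0,0,0,0,0.9],
])

```text
time: 13.25
tcp_pos: [549.9, 43.6, 27.0]
ee_rot: [0.057, 0.998, 0.0, -0.001]
contact_force: [-7.7, 0.6, 10.6]
finger_gap: 7.4
```

drive_tool([
  [-0.001,0,0,0,0,0,0.9],
  [-0.0015,0,0,0,0,0,0.9],
])

```text
time: 13.45
tcp_pos: [551.0, 43.5, 27.0]
ee_rot: [0.057, 0.998, 0.0, -0.001]
contact_force: [-10.0, 1.1, 12.6]
finger_gap: 7.5
```

drive_tool([
  [-0.001,0,0,0,0,0,0.9],
  [-0.0015,0,0,0,0,0,0.9],
])

```text
time: 13.65
tcp_pos: [552.2, 43.4, 27.0]
ee_rot: [0.057, 0.998, 0.0, -0.001]
contact_force: [-11.7, 2.2, 15.0]
finger_gap: 7.6
```

drive_tool([
  [-0.001,0,0,0,0,0,0.9],
  [-0.0015,0,0,0,0,0,0.9],
])

```text
time: 13.85
tcp_pos: [553.4, 43.3, 27.0]
ee_rot: [0.057, 0.998, 0.0, -0.001]
contact_force: [-14.4, 1.8, 16.5]
finger_gap: 7.5
```

```bash
python3 -c "
from h import *
p,M=st()"
```

```text
t 13.85 p [553.43  43.27  26.95] jig -35.1 25.4 gap 7.5 F [-14.4   1.8  16.5]
tool y yaw -0.1146 z [-2.9e-03  5.0e-04 -1.0e+00]
```

drive_tool([
  [0,-0.0003,-0.0003,0,-0.0015,0,0.9],
  [0,-0.0003,-0.0006,0,-0.003,0,0.9],
  [0,-0.0003,-0.0006,0,-0.003,0,0.9],
])

```text
time: 14.15
tcp_pos: [553.6, 43.2, 27.0]
ee_rot: [0.057, 0.998, 0.0, 0.0]
contact_force: [-6.2, 2.5, 0.0]
finger_gap: 7.5
```

```bash
python3 - <<'E'
from h import *
import pickle
p,M=st(); s=snap('wrist'); pickle.dump(s,open('w8.pkl','wb')); b=snap('top'); pickle.dump(b,open('t8.pkl','wb'))
cv2.imwrite('pics/w8.png',cv2.resize(s['pixels'][:,:,::-1],(800,600)))
c=s['pixels'].astype(int).sum(2); print(c[190:384:1,130],c[190:384,390])
E
```

```text
t 14.15 p [553.64  43.18  27.03] jig -34.9 25.3 gap 7.5 F [-6.2  2.5  0. ]
tool y yaw -0.1145 z [ 8.e-04  0.e+00 -1.e+00]
[504 505 504 506 504 507 505 503 502 502 500 496 498 497 495 494 491 491
 492 490 488 486 486 483 483 482 481 480 481 481 483 483 484 484 488 487
 489 490 492 490 494 495 495 491 491 491 486 488 484 481 478 475 473 471
 464 461 458 459 460 460 460 461 465 469 478 483 491 497 503 509 509 510
 507 506 503 502 498 499 495 493 489 485 483 477 478 462 330 307 302 262
 245 241 243 242 239 242 237 237 234 236 240 290 360 220 169 161 154 147
 141 134 127 122 115 107 102  98  93  91  87  83  77  77  73  68  65  69
  67  65  62  65  53  56  60  61  72  74  72  71  75  70  72  70  75  70
  68  71  68  72  83 128 182 188 185 188 190 186 189 187 176 154  77  52
  40  40  42  41  46  43  33  39  44  42  42  41  39  43  39  40  45  37
  39  37  40  40  40  43  43  37  44  36  39  38  39  34] [260 261 261 262 262 262 262 259 262 262 262 261 258 261 261 263 262 262
 261 263 264 263 264 268 270 272 276 278 280 280 284 282 285 288 288 289
 291 296 297 299 301 303 306 303 303 301 300 299 298 296 294 291 292 289
 289 285 284 284 280 277 277 276 274 275 275 273 276 276 274 272 273 274
 274 270 269 270 271 269 268 268 268 265 267 265 265 267 265 262 257 208
 168 160 156 156 156 158 160 158 156 160 161 166 183 165 160 161 160 161
 161 162 156 121  63  49  52  46  48  47  46  51  45  47  46  44  47  44
  46  44  49  44  40  46  45  42  44  45  44  46  40  43  40  38  41  44
  48  53  53  52  49  54  47  46  47  45  50  45  45  47  46  48  39  49
  50  45  52  47  47  44  48  43  41  46  47  46  48  44  43  44  41  42
  41  37  43  39  47  43  45  41  43  46  46  46  45  47]
```

View pics/w8.png

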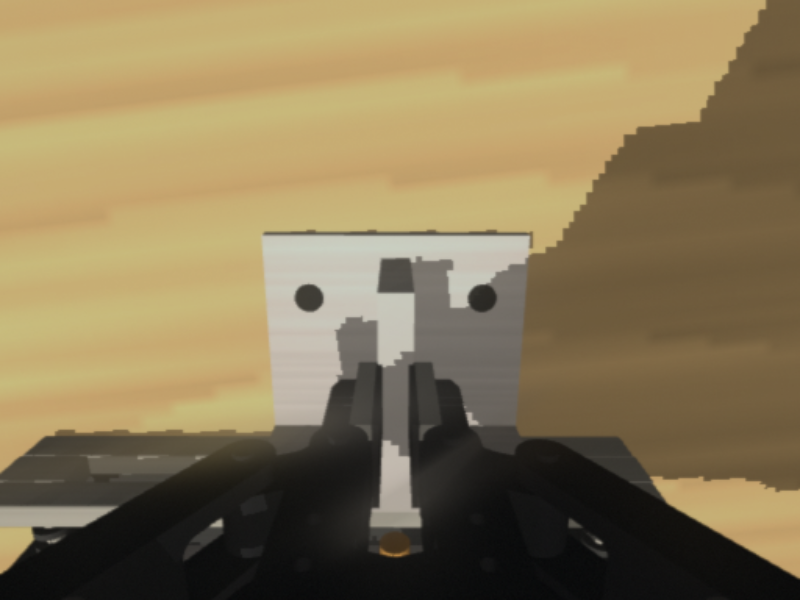

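The bracket is against the plate, and the brass tube (395,544) is in line with the rib (u 396). With the bench load relieved the push reads about 6 N, which matches roughly 5 mm of travel. I'll press on about 4 mm more.

drive_tool([
  [-0.001,-0.0003,0,0,-0.0003,0,0.9],
  [-0.002,-0.0003,0,0,-0.0006,0,0.9],
  [-0.003,-0.0003,0,0,-0.0009,0,0.9],
  [-0.004,-0.0003,0,0,-0.0012,0,0.9],
  [-0.004,-0.0003,0,0,-0.0012,0,0.9],
])

```text
time: 14.75
tcp_pos: [556.9, 42.7, 27.0]
ee_rot: [0.057, 0.998, 0.0, 0.0]
contact_force: [-11.2, 3.4, 5.7]
finger_gap: 7.3
```

drive_tool([
  [0,0,0,0,0,0,0.9],
  [0,0,0,0,0,0,0.9],
])

```text
time: 14.95
tcp_pos: [556.9, 42.7, 27.0]
ee_rot: [0.057, 0.998, 0.0, 0.0]
contact_force: [-11.3, 3.9, 6.6]
finger_gap: 8.0
```

```bash
python3 -c "
from h import *
p,M=st()"
```

```text
t 14.95 p [556.9   42.68  27.01] jig -31.6 25.2 gap 8.0 F [-11.3   3.9   6.6]
tool y yaw -0.1143 z [ 4.e-04  3.e-04 -1.e+00]
```

drive_tool([
  [-0.0003,-0.0004,-0.0002,0,0,0,0.9],
  [-0.0005,-0.0004,-0.0002,0,0,0,0.9],
  [-0.0005,-0.0004,-0.0002,0,0,0,0.9],
])

```text
time: 15.25
tcp_pos: [557.3, 42.5, 27.0]
ee_rot: [0.057, 0.998, 0.0, 0.0]
contact_force: [-9.9, 6.2, 2.4]
finger_gap: 7.7
```

```bash
python3 - <<'E'
from h import *
import pickle
p,M=st(); s9=snap('wrist'); pickle.dump(s9,open('w9.pkl','wb'))
for n,s in (('w5',pickle.load(open('w5.pkl','rb'))),('w8',pickle.load(open('w8.pkl','rb'))),('w9',s9)):
    c=s['pixels'].astype(int).sum(2)
    for u in ((140,160,330) if n=='w5' else (15,30,45,60)):
        lo=185 if n=='w5' else 305
        d=np.diff(c[lo:lo+40,u]); v=lo+np.argmax(d); w=max(d[v-lo-2:v-lo+3].clip(0).sum(),1)
        vv=(d[v-lo-2:v-lo+3].clip(0)*(np.arange(v-2,v+3)+.5)).sum()/w
        P=ray(s,(u,vv),44)[:2]; print(n,u,vv.round(2),'jig',((P-o)@ex).round(2),((P-o)@ey).round(1))
E
```

```text
t 15.25 p [557.26  42.52  27.05] jig -31.2 25.1 gap 7.7 F [-9.9  6.2  2.4]
tool y yaw -0.114 z [ 2.e-04  5.e-04 -1.e+00]
w5 140 195.44 jig -0.8 -94.2
w5 160 195.49 jig -0.76 -74.9
w5 330 195.99 jig -0.29 89.2
w8 15 323.79 jig 3.38 -90.5
w8 30 323.73 jig 3.35 -83.2
w8 45 323.78 jig 3.37 -76.0
w8 60 323.74 jig 3.34 -68.7
w9 15 323.68 jig 6.97 -90.7
w9 30 323.65 jig 6.94 -83.4
w9 45 323.73 jig 6.99 -76.2
w9 60 323.74 jig 6.99 -68.9
```

drive_tool([
  [-0.0003,0.0003,0,0,0,0,0.9],
  [-0.0006,0.0005,0,0,0,0,0.9],
  [-0.0006,0.0005,0,0,0,0,0.9],
  [-0.0006,0.0005,0,0,0,0,0.9],
])

```text
time: 15.7
tcp_pos: [557.6, 42.5, 27.0]
ee_rot: [0.057, 0.998, 0.0, -0.0]
contact_force: [-12.6, 3.0, 5.1]
finger_gap: 7.8
```

```bash
python3 - <<'E'
from h import *
p,M=st(); s=snap('wrist')
cv2.imwrite('pics/w10.png',cv2.convertScaleAbs(cv2.resize(s['pixels'][230:384,150:360,::-1],None,fx=3.8,fy=3.8,interpolation=cv2.INTER_CUBIC),alpha=1.5))
for i in range(2): snap('top')
st()
E
```

```text
t 15.7 p [557.64  42.51  27.04] jig -30.8 25.1 gap 7.8 F [-12.6   3.    5.1]
tool y yaw -0.1143 z [-3.e-04  1.e-04 -1.e+00]
t 15.85 p [557.63  42.51  27.03] jig -30.9 25.1 gap 7.3 F [-12.8   3.7   5.1]
tool y yaw -0.1143 z [-3.e-04  1.e-04 -1.e+00]
```

View pics/w10.png

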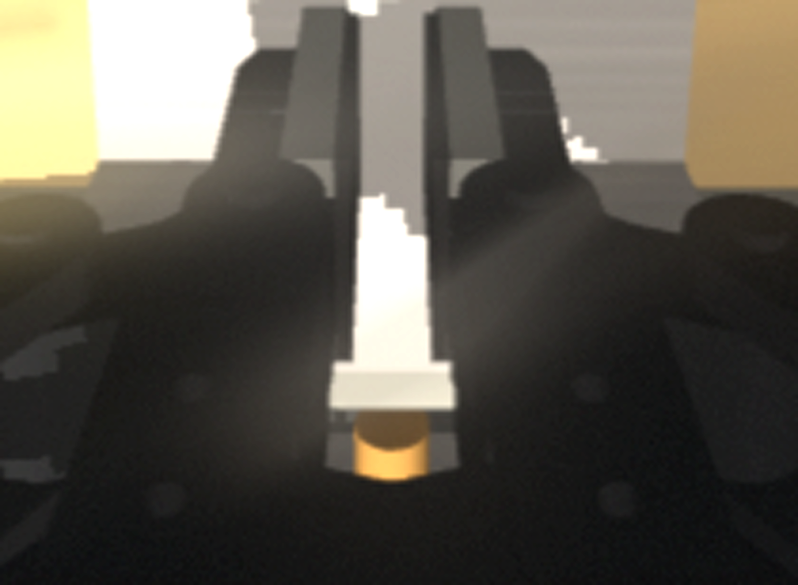

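The rib end (u 354–431) and the brass tube (u 354–430) are in line. I'll take a little weight off the bench, check that it holds steady, and hand in.

drive_tool([
  [0,0,-0.0002,0,0,0,0.9],
  [0,0,-0.0002,0,0,0,0.9],
  [0,0,-0.0002,0,0,0,0.9],
  [0,0,-0.0002,0,0,0,0.9],
  [0,0,-0.0002,0,0,0,0.9],
])

```text
time: 16.35
tcp_pos: [557.7, 42.5, 27.1]
ee_rot: [0.057, 0.998, -0.0, -0.0]
contact_force: [-10.8, 3.9, 0.8]
finger_gap: 7.6
```

```bash
python3 - <<'E'
from h import *
p,M=st(); F=monitor.get_obs()['contact_force']
fx=-F[:2]@ex; print('push',fx)
if 7.5<fx<13 and F[2]>-1: print('hand in',robot.hand_in())
E
```

```text
t 16.35 p [557.74  42.48  27.1 ] jig -30.7 25.1 gap 7.6 F [-10.8   3.9   0.8]
tool y yaw -0.1143 z [-1.e-04 -0.e+00 -1.e+00]
push 11.131624960658597
the job is handed in; nothing more can be done
hand in None
```

I handed the job in at 16.4 s with the gripper still holding the bracket and pressing it against the stop plate; the hand-in gave no verdict.

- **Carriage:** I slid it to the index clip, corrected a shortfall of about 1.6 mm with a second grip, and released it. The last look put the carriage at 24.6 mm and the clip at 25.2 mm along the jig's y.
- **Bracket:** It is square to the plate, with the yaw matching the jig's to within 0.001 rad. In the last close-up the rib and the guide tube lined up to within about 0.3 mm.
- **Push:** The last wrist reading was 11.1 N along the pressing direction, with about 1 N of that likely bench friction. Net load on the bench was about 3 N, including the bracket's weight.

**Plate travel (checks disagree):** The forces and the point of first contact put it at about 8.5–9 mm, while the wrist camera suggested nearer 8 mm. Either way the push is roughly 9–10 N and well short of the 20 mm where the springs bottom out.

**Side force:** About 2.6 N remains along the plate. The highest force I saw during pressing was about 22 N, and I did not move any of the other things on the bench.

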